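Gauge the sample tomato, then hold its tray level for the check camera

TASK

Check the height of the cherry tomato on the blue sample tray: stand the gauge with the yellow grip astride the tray, legs on the worktop either side, so that its sprung foot rests on the tomato, then lift the gauge off and stand it upright on the worktop well away from the tray, and let it go. Then pick the tray up by its long sides, carry it level so that the tomato stays loose in its pocket, and finish while holding it still and level in front of the check camera, the tomato's pocket straight above the middle of the round mark and at the height of the lens. Do not touch the tomato with the fingers or press it hard, and leave the foil cups, timer and marker where they are.

Things in the scene. Friction and masses are not known exactly. Their poses are not given: they have to be found in the camera images.
- tray: Blue sample tray, a solid block 120 (x) x 54 (y) x 26 (z) mm, 0.16 kg, with three round pockets in a row in its top: the middle one, 40 mm across and 5 mm deep, holds the tomato, the end ones are empty. Taken across its 54 mm width at mid-length, fingertips near the worktop. Origin: centre of the underside; z up.
- pocket (a point): Point on the tray above the middle of its middle pocket, 34 mm above the tray's underside: the height of the tomato's centre while it lies in the pocket (pocket floor 21 mm above the underside).
- tomato: Red cherry tomato, a ball 26 mm across, 15 g, loose in the tray's middle pocket, where it can roll about 10 mm from the middle; its top is 47 mm above the worktop while the tray stands there. It rolls out if the tray tips past about 50 degrees or is jerked. Its frame turns as it rolls: use tomato_center.
- tomato_center (a point): Centre of the tomato.
- gauge: Bridge height gauge, 0.32 kg, 125 mm high. Legs 100 mm apart inside along its y, on shoes 50 (x) x 12 (y) x 6 mm; bar 20 (x) x 124 (y) mm from 64 to 80 mm up; yellow grip 26 (x) x 36 (y) mm from 80 to 125 mm up, to be taken across x. Round 36 mm steel foot under the middle. Stands by itself; fits astride the tray only with its y along the tray's y. Origin: middle, at the shoes' undersides; z up.
- foot (a joint): How far the gauge's sprung foot is pushed up into the gauge: 0 hanging free (foot's face 32 mm above the shoes' undersides), at most 0.025; about 0.015 when the gauge stands astride the tray with the foot on the tomato. Spring about 0.5 N at 0 and 1.4 N at 0.015: less than the gauge's own weight.
- foot_face (a point): Middle of the underside of the gauge's foot.
- check_camera: Check camera, fixed: grey base plate 250 (x) x 90 (y) x 6 mm with a black-edged white round mark 60 mm across, and on a post a white housing, 150 to 198 mm along x from the mark, 64 mm wide, top 154 mm up, whose black lens looks along -x over the mark. Origin: under the mark's middle, on the worktop (plate from 50 mm before to 200 mm beyond it along x); z up.
- lens (a point): Middle of the lens's front face, 130 mm from the mark's middle along the camera's x, 130 mm above the worktop.
- view_point (a point): Point straight above the middle of the mark at lens height (130 mm above the worktop): where the tray's pocket point is to be held.
- foil_cups: Stack of silver foil cups, 60 mm across, 49 mm high, loose; leave alone. Origin: centre of the underside.
- kitchen_timer: White wind-up timer with a red dial, 62 x 62 x 42 mm, loose; leave alone. Origin: centre of the underside.
- marker: Black and white marker pen, 131 mm long, 16 mm thick, loose; leave alone. Origin: centre of the underside; lies along its y.

How it is judged:
By the outcome, as a careful person would: the job done as asked, in the order asked, and still so for the second after the job is handed in, while the arm keeps its last pose, push and grip.
It also fails if it takes over 72 s, if anything falls off the work surface, if the arm or the gripper's body presses on something with over 40 N, if the wrist force passes 120 N, or if a joint passes its speed limit or range.

ROBOT

A 6-joint arm with a two-finger parallel gripper is mounted at the origin on a cart in front of the work surface, level with it; the furniture and walls round the work are solid. World frame = base frame: x ahead of the robot, y to its left, z up, the work surface at z = 0. Lengths are in m, angles in degrees, forces in N, time in s.
With the tool pointing down it reaches from about 0.3 to 0.775 m from the base axis. Payload 14.6 kg.
Tool frame: the origin (TCP) lies at the very end of the fingers, on their centre line; the grasp point (between the pads) lies 19 mm behind it (grip_point_offset is the distance from the TCP to the grasp point, in m); z points along the fingers, y is the line along which they close (so a half turn about z gives the same grasp; the last joint's range is limited). The gripper opens to 94 mm and grips with 3 to 60 N. Pads are 16 mm wide; open, the fingers measure 119 mm over their backs; the gripper's body (75 mm by 177 mm) begins 78 mm behind the grasp point.
Start: joints at [66.658, 17.183, 87.147, -0, 75.671, -3.816], TCP at [0.184, 0.518, 0.205] pointing down, gripper open.
Joint ranges: [-173.82, 173.82], [-45.26, 126.66], [13.44, 144.39], [-59.66, 239.66], [0, 175.72], [-146.38, 146.38]. Speed limits (degrees/s): [127.2, 127.2, 147.25, 180, 180, 180].

INTERFACE

Orientations are given as a 3x3 rotation matrix whose columns are the frame's x, y, z axes.
In Python, from rig import * gives the robot as it stands. Calls block until the motion is done:
- reach(position, orientation): joint-space move of the TCP to a pose.
- move_l(position, speed=0.15, ori=None): straight line of the TCP; ori=None keeps the orientation; speed is the mean speed in m/s.
- move_joints(angles): joint-space move.
- open_jaws() and close_gripper(): open the fingers fully, or close them until they stop; the grip force is fixed at half the most.
- hold(seconds).
- inverse_kinematics(position, orientation): joint angles nearest the present ones, or None.
- capture(name): name is "scene" or "top" or "wrist"; returns (picture, depth): 400x640x3 uint8, red, green, blue; 400x640 float32, m along the optical axis (not along the pixel's ray), 0 where there is no reading.
- camera_params(name): a dict with "intrinsics" (3x3 intrinsics, pixels), "T" (4x4, takes a point from camera to world coordinates). Camera axes: x right, y down, z forward; pixel columns grow to the right and rows downward; lengths in m; the calibration is good to about 2 mm. A picture is of the moment at which its call begins: read the wrist's pose just before it. camera_params takes no time and is no camera call; for the wrist camera it gives the pose at the moment of the call.
A pose or a line that the arm cannot do raises PlanningError and nothing moves.
- sign_off(): hands the job in; it is judged then, once.
Readings, each from a call of its own:
- get_time_s(): time.
- get_joint_positions(): joint angles.
- get_qd(): joint speeds.
- get_effort(): joint torques, N m.
- get_ee_pos(): TCP position.
- get_ee_rot(): TCP orientation.
- get_contact_force(): force on the tool from outside, world axes, zero at the start.
- get_ft_torque(): the same for the moment, N m.
- get_finger_gap(): finger opening in m.
- get_grip_force(): force on a finger pad.
Only numpy, scipy, OpenCV 4.12 (cv2) and the standard library are available. Lean on these libraries where they do the work, as an engineer would, in place of code of your own. Each camera call takes 0.05 s, during which the arm holds its last target. There are 200 camera calls.

## Working session

There is one attempt and no reset: what is moved stays moved. The work goes in short steps, each a Python script; the robot and the scene stay as the last script left them, time stands still between calls to the robot, and variables do not carry over. Pictures are saved under pics/ and viewed, at most 10 in all, crops included, and the job is handed in when it is done.

```bash
mkdir -p pics; ls; python3 - <<'E'
from rig import *
import cv2,numpy as np
for n in ("top","scene"):
    p,d=capture(n); cv2.imwrite(f"pics/{n}1.png",p[:,:,::-1]); np.savez(f"{n}1.npz",p=p,d=d)
    c=camera_params(n); print(n,np.round(c["intrinsics"],1).tolist(),np.round(c["T"],3).tolist(), (d==0).mean())
print(get_time_s())
E
```

```text
pics
top [[378.3, 0.0, 325.1], [0.0, 378.3, 201.1], [0.0, 0.0, 1.0]] [[0.0, -0.999, 0.043, 0.483], [-1.0, 0.001, 0.031, 0.105], [-0.031, -0.043, -0.999, 1.144], [0.0, 0.0, 0.0, 1.0]] 0.0040859375
scene [[392.7, 0.0, 322.2], [0.0, 392.7, 200.7], [0.0, 0.0, 1.0]] [[0.729, -0.367, 0.577, 0.037], [-0.684, -0.404, 0.607, -0.39], [0.01, -0.838, -0.546, 0.599], [0.0, 0.0, 0.0, 1.0]] 0.00412109375
0.1
```

View pics/top1.png

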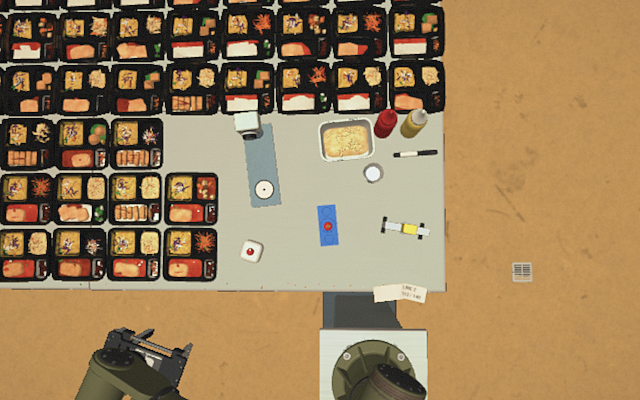

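View pics/scene1.png

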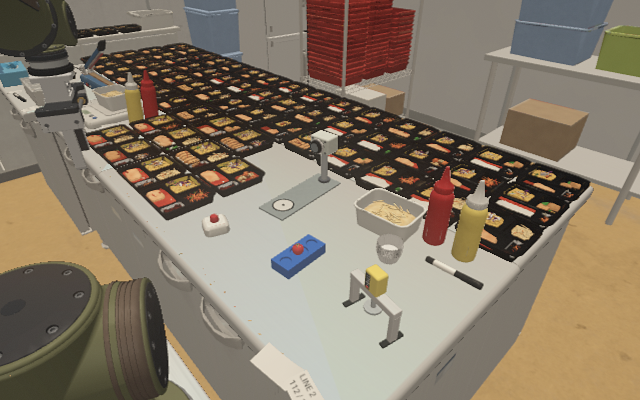

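The top view shows the tray at about (328,226) with the tomato on it, and the gauge at (406,229) with its bar across the image. The mark is at (264,189), the camera housing at (246,122), the timer at (252,251) and the cups at (373,173). The scene view agrees with this. Next I'll turn these into coordinates.

```bash
cat > h.py <<'E'
from rig import *
import cv2,numpy as np
def ray(c,uv,z):
    K,T=c["intrinsics"],c["T"]
    d=T[:3,:3]@np.linalg.solve(K,[uv[0],uv[1],1.]); o=T[:3,3]
    return o+d*(z-o[2])/d[2]
def biggest(m,near=None):
    cs,_=cv2.findContours(m.astype(np.uint8),cv2.RETR_EXTERNAL,cv2.CHAIN_APPROX_NONE)
    return max(cs,key=cv2.contourArea)
def hsv(p): return cv2.cvtColor(p,cv2.COLOR_RGB2HSV).astype(int)
def mask(p,name):
    h=hsv(p);H,S,V=h[...,0],h[...,1],h[...,2]
    if name=="blue": return (H>100)&(H<125)&(S>130)&(V>60)
    if name=="yellow": return (H>20)&(H<33)&(S>130)&(V>120)
    if name=="red": return ((H<8)|(H>172))&(S>130)&(V>80)
def crop(m,u0,u1,v0,v1):
    o=np.zeros_like(m);o[v0:v1,u0:u1]=m[v0:v1,u0:u1];return o
def rect(c,m,z):
    """min-area rectangle of a mask's outline laid on height z: centre, long/short side, long-axis angle"""
    q=np.array([ray(c,p[0],z)[:2] for p in biggest(m)])
    (x,y),(w,h),a=cv2.minAreaRect((q*1000).astype(np.float32))
    if w<h: w,h,a=h,w,a+90
    return np.round([x,y,w,h,(a+90)%180-90],1)
def down(yaw):
    """tool pointing down, tool y (closing line) at yaw deg in the world"""
    a=np.radians(yaw);y=np.array([np.cos(a),np.sin(a),0]);z=np.array([0,0,-1.]);return np.column_stack([np.cross(y,z),y,z])
E
python3 - <<'E'
from h import *
f=np.load("top1.npz");p,d=f["p"],f["d"];c=camera_params("top")
print("tray",rect(c,crop(mask(p,"blue"),305,350,195,255),.026))
print("grip",rect(c,crop(mask(p,"yellow"),390,425,215,245),.125))
print("tom",rect(c,crop(mask(p,"red"),315,340,215,238),.034))
g=p.sum(2)<180
for nm,w in (("shoeL",(375,397,210,245)),("shoeR",(415,440,215,250))):
    m=crop(g,*w); v,u=np.nonzero(m); print(nm,len(u),ray(c,(u.mean(),v.mean()),.006))
m=crop(p.min(2)>215,250,280,178,202); print("mark",rect(c,m,.006))
for n,uv,z in (("plateNear",(266,207),.006),("housing",(246,121),.154),("timer",(252,252),.042),("cups",(373,173),.049),("marker",(415,154),.016)): print(n,ray(c,uv,z))
print(get_ee_rot().round(2).tolist())
c=camera_params("wrist");T=c["T"];R=get_ee_rot();print("wrist cam in tool",np.round(R.T@(T[:3,3]-get_ee_pos()),3),np.round(R.T@T[:3,:3],2).tolist(),c["intrinsics"][0,0])
E
```

```text
tray [461.8 133.6 115.8  49.7   5.2]
grip [453.9 -85.8  38.5  24.1  78.7]
tom [459.8 132.9  20.5  20.5 -89.9]
shoeL 25 [ 0.46298635 -0.03400578  0.006     ]
shoeR 24 [ 0.44235497 -0.14419839  0.006     ]
mark [569.5 326.3  42.8  42.6  89.9]
plateNear [0.51487005 0.31978124 0.006     ]
housing [0.73992403 0.34706086 0.154     ]
timer [0.38250381 0.353142   0.042     ]
cups [0.61205279 0.00066308 0.049     ]
marker [ 0.67238228 -0.12752907  0.016     ]
[[-0.94, 0.33, -0.0], [0.33, 0.94, -0.0], [0.0, -0.0, -1.0]]
wrist cam in tool [ 0.076  0.    -0.178] [[0.0, -0.97, -0.26], [1.0, 0.0, 0.0], [-0.0, -0.26, 0.97]] 326.6641447287836
```

```bash
python3 - <<'E'
from h import *
for y in (-5,175):
    print(y,inverse_kinematics([.48,.2,.2],down(y)),inverse_kinematics([.455,-.06,.2],down(y-6)),inverse_kinematics([.57,.326,.1],down(y+102)),inverse_kinematics([.57,.326,.1],down(y-78)))
reach([.48,.2,.2],down(-5)); print(get_time_s())
c=camera_params("wrist");p,d=capture("wrist");np.savez("w1.npz",p=p,d=d,T=c["T"],K=c["intrinsics"]);cv2.imwrite("pics/w1.png",p[...,::-1])
reach([.453,-.06,.2],down(-11)); print(get_time_s())
c=camera_params("wrist");p,d=capture("wrist");np.savez("w2.npz",p=p,d=d,T=c["T"],K=c["intrinsics"]);cv2.imwrite("pics/w2.png",p[...,::-1])
E
```

```text
-5 [ 1.85837864e+01  1.36193931e+01  9.24043744e+01 -2.54444375e-14
  7.39762325e+01  2.35837864e+01] [-1.20862918e+01  5.76233846e+00  1.01606213e+02 -2.54444375e-14
  7.26314490e+01 -1.08629179e+00] [ 2.65713010e+01  3.61029470e+01  7.41529912e+01 -2.54444375e-14
  6.97440619e+01 -7.04286990e+01] [ 2.65713010e+01  3.61029470e+01  7.41529912e+01 -2.54444375e-14
  6.97440619e+01  1.09571301e+02]
175 None None [ 2.65713010e+01  3.61029470e+01  7.41529912e+01 -2.54444375e-14
  6.97440619e+01  1.09571301e+02] [ 2.65713010e+01  3.61029470e+01  7.41529912e+01 -2.54444375e-14
  6.97440619e+01 -7.04286990e+01]
1.7
2.775
```

View pics/w1.png

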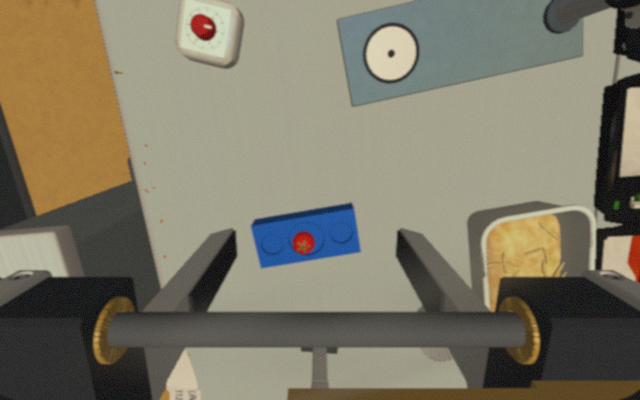

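View pics/w2.png

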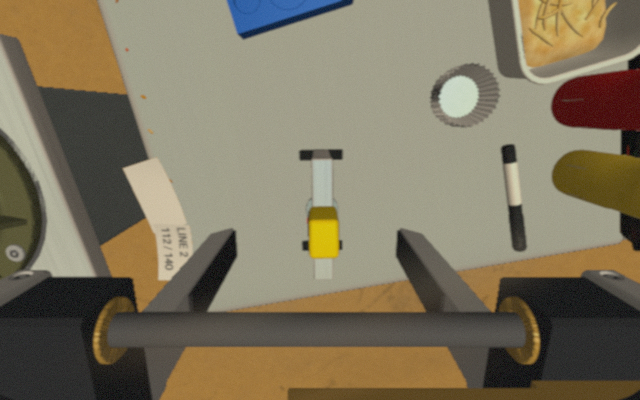

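w1 shows the tray at (305,237) with the tomato at (303,242), and the mark at (391,52). In w2 the grip top is at about (323,240), the near shoe is at (321,154), and the gauge is square to the tool.

```bash
python3 - <<'E'
from h import *
def L(n):
    f=np.load(n);return f["p"],f["d"],dict(T=f["T"],intrinsics=f["K"])
p,d,c=L("w1.npz")
m=crop(mask(p,"blue"),240,370,195,275);V=hsv(p)[...,2]
print("V blue pct",np.percentile(V[m],[2,10,25,50,75,90]), V[212:232:2,300].tolist())
print("tray all@.026",rect(c,m,.026)); mb=m&(V>np.percentile(V[m],50)*.85);print("bright",rect(c,mb,.026))
# top face by depth height
K,T=c["intrinsics"],c["T"];vv,uu=np.mgrid[:400,:640]
def H(d,T): return (T[2,0]*(uu-K[0,2])/K[0,0]+T[2,1]*(vv-K[1,2])/K[1,1]+T[2,2])*d+T[2,3]
h=H(d,T);mt=crop((h>.019)&(h<.06),240,370,195,275);print("top by depth",rect(c,mt,.026),"table h",np.median(h[120:180,250:350]))
print("tom",rect(c,crop(mask(p,"red"),285,322,225,258),.036))
w=crop(p.min(2)>150,360,422,20,86);print("white",rect(c,w,.006))
n,lab=cv2.connectedComponents(w.astype(np.uint8));(u,v),ax,_=cv2.fitEllipse(biggest(w));print("mark",u,v,ax,ray(c,(u,v),.006))
hs=hsv(p);pl=crop((hs[...,1]>35)&(hs[...,0]>85)&(hs[...,0]<115),330,590,0,110)
vs=[]
cnt=biggest(pl)[:,0];q=np.array([ray(c,x,.006)[:2] for x in cnt])
a=q[(cnt[:,0]>370)&(cnt[:,0]<560)&(cnt[:,1]>55)];fl=cv2.fitLine((a*1000).astype(np.float32),cv2.DIST_HUBER,0,.01,.01).ravel();print("plate edge yaw",np.degrees(np.arctan2(fl[1],fl[0]))%180,fl[2:])
p,d,c=L("w2.npz");T=c["T"];h=H(d,T)
print("grip all",rect(c,crop(mask(p,"yellow"),300,345,195,265),.125),"by depth",rect(c,crop((h>.117)&(h<.14),290,350,190,280),.125))
s=crop(p.sum(2)<150,290,350,145,165);print("shoeN",s.sum(),rect(c,s,.006))
s=crop(p.sum(2)<150,290,350,235,256);v,u=np.nonzero(s);print("shoeF",s.sum(),ray(c,(u.mean(),v.mean()),.006))
f=np.load("top1.npz");c=camera_params("top");p=f["p"];hs=hsv(p)
pl=crop((hs[...,1]>40)&(hs[...,0]>85)&(hs[...,0]<115),235,295,128,212);print("plate top",pl.sum(),rect(c,pl,.006))
E
```

```text
V blue pct [ 81.  111.2 150.  157.  159.  160. ] [91, 81, 88, 148, 157, 148, 159, 159, 161, 149]
tray all@.026 [461.5 139.  117.3  58.6   5.3]
bright [461.8 136.  117.3  52.5   5.3]
top by depth [462.2 136.5 119.5  56.    5.3] table h -0.0011956345564324844
tom [458.9 135.6  25.1  22.4  69.9]
white [568.8 328.6  50.1  49.7  87.4]
mark 390.65618896484375 52.606956481933594 (46.94001770019531, 51.92674255371094) [0.56883539 0.3290083  0.006     ]Traceback (most recent call last):
  File "<stdin>", line 18, in <module>
cv2.error: OpenCV(4.12.0) /io/opencv/modules/imgproc/src/linefit.cpp:50: error: (-215:Assertion failed) count > 0 in function 'fitLine2D_wods'
```

```bash
python3 - <<'E'
from h import *
def L(n):
    f=np.load(n);return f["p"],f["d"],dict(T=f["T"],intrinsics=f["K"])
vv,uu=np.mgrid[:400,:640]
def plate(p,c,w,S):
    hs=hsv(p);print("plate px",hs[70,450] if w[3]<150 else hs[165,262])
    a=hs[70,450] if w[3]<150 else hs[165,262]
    m=crop((abs(hs[...,0]-a[0])<8)&(abs(hs[...,1]-a[1])<25)&(abs(hs[...,2]-a[2])<30),*w); return rect(c,m,.006)
p,d,c=L("w1.npz");print(plate(p,c,(330,590,0,110),0))
f=np.load("top1.npz");print(plate(f["p"],camera_params("top"),(235,295,128,212),0))
p,d,c=L("w2.npz");K,T=c["intrinsics"],c["T"]
h=(T[2,0]*(uu-K[0,2])/K[0,0]+T[2,1]*(vv-K[1,2])/K[1,1]+T[2,2])*d+T[2,3]
print("grip all",rect(c,crop(mask(p,"yellow"),300,345,195,265),.125),"by depth",rect(c,crop((h>.117)&(h<.14),290,350,190,280),.125))
s=crop(p.sum(2)<150,290,350,145,165);print("shoeN",s.sum(),rect(c,s,.006))
s=crop(p.sum(2)<150,290,350,235,256);v,u=np.nonzero(s);print("shoeF",s.sum(),ray(c,(u.mean(),v.mean()),.006))
E
```

```text
plate px [ 81  26 129]
[611.1 333.6 182.8  86.7   7.2]
plate px [ 85  28 157]
[637.5 334.2 235.7  86.5   7.2]
grip all [454.  -82.5  40.7  24.6  80.1] by depth [453.8 -85.5  36.5  25.6  80.1]
shoeN 170 [446.6 -29.3  11.4   8.  -10.9]
shoeF 34 [ 0.42899252 -0.13870498  0.006     ]
```

```bash
python3 - <<'E'
from h import *
R=down(-10.3)
reach([.4535,-.086,.16],R); move_l([.4535,-.086,.088],.12)
f0=get_contact_force(); close_gripper(); print(get_finger_gap(),get_grip_force(),get_contact_force()-f0)
move_l([.4535,-.086,.175],.15); print(get_contact_force(),get_finger_gap())
R=down(5.3); q=inverse_kinematics([.462,.135,.175],R); print(q)
move_l([.462,.135,.175],.12,R); hold(.3); print(get_contact_force(),get_time_s())
p,d=capture("scene");cv2.imwrite("pics/s2.png",cv2.resize(p[180:380,200:480,::-1],None,fx=2.5,fy=2.5))
c=camera_params("wrist");p,d=capture("wrist");np.savez("w3.npz",p=p,T=c["T"],K=c["intrinsics"])
E
```

```text
0.025848686823528453 29.980403780937195 [ 0.51088954 -1.47605096 -1.3485532 ]
[-0.90387631  0.06769031 -4.15208894] 0.026203993182440335
[ 1.19277430e+01  1.00771123e+01  1.00167454e+02 -2.54444375e-14
  6.97554340e+01  6.62774300e+00]
[ 0.02381579 -0.0869238  -3.43732716] 7.9583
```

View pics/s2.png

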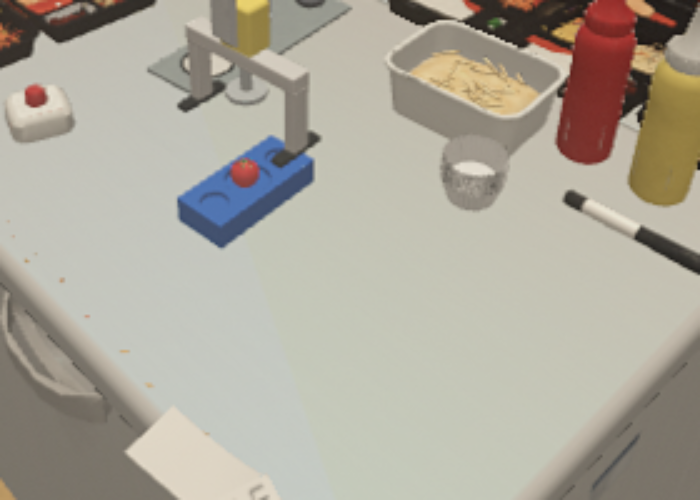

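The gauge is held level above the tray, with its shoes either side in y and the tomato visible at (245,172). I'll lower it now, watching the force.

```bash
python3 - <<'E'
from h import *
hold(.1);f0=get_contact_force()[2]
move_l([.462,.135,.107],.1)
for z in (.097,.091,.0895,.0885,.0875,.0865):
    move_l([.462,.135,z],.03); f=get_contact_force()[2]-f0; print(z,round(f,2))
    if f>3.5: break
open_jaws(); hold(.4); print(get_contact_force(),get_time_s())
p,d=capture("scene");cv2.imwrite("pics/s3.png",cv2.resize(p[180:300,230:390,::-1],None,fx=4,fy=4))
c=camera_params("wrist");p,d=capture("wrist");np.savez("w4.npz",p=p,d=d,T=c["T"],K=c["intrinsics"]);cv2.imwrite("pics/w4.png",p[150:350,200:440,::-1])
E
```

```text
0.097 0.07
0.091 0.46
0.0895 0.66
0.0885 1.11
0.0875 7.15
[-0.79898888  0.71804032  0.21336572] 12.1083
```

View pics/s3.png

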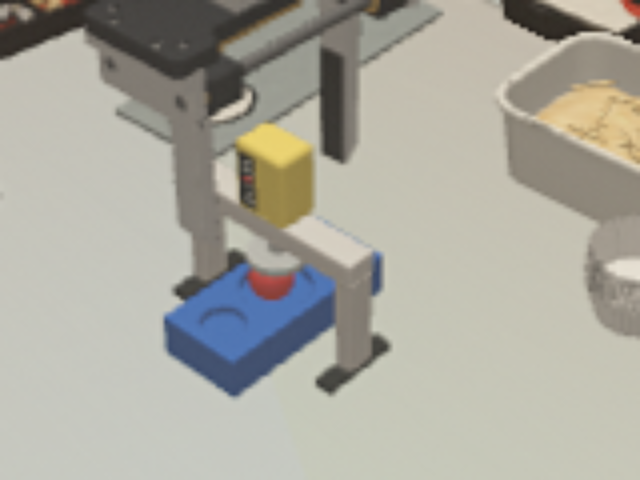

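The gauge is standing freely astride the tray with its foot on the tomato at (270,275). I'll regrip it, lift it off and stand it back where it started.

```bash
python3 - <<'E'
from h import *
hold(.5); close_gripper(); print(get_finger_gap())
move_l([.462,.135,.10],.05); move_l([.462,.135,.175],.12)
move_l([.4535,-.086,.175],.13,down(-10.3)); hold(.3); f0=get_contact_force()[2]; print("wt",f0)
move_l([.4535,-.086,.094],.1)
for z in (.0895,.0885,.0875,.0865):
    move_l([.4535,-.086,z],.03); f=get_contact_force()[2]-f0; print(z,round(f,2))
    if f>2.5: break
open_jaws(); hold(.2); move_l([.4535,-.086,.17],.12)
reach([.48,.2,.2],down(-5)); print(get_time_s())
c=camera_params("wrist");p,d=capture("wrist");np.savez("w5.npz",p=p,d=d,T=c["T"],K=c["intrinsics"]);cv2.imwrite("pics/w5.png",p[...,::-1])
V=hsv(p)[...,2];m=crop(mask(p,"blue"),240,370,195,275);print("tray",rect(c,m&(V>133),.026))
print("tom",rect(c,crop(mask(p,"red"),275,332,220,262),.036))
p,d=capture("scene");cv2.imwrite("pics/s4.png",p[150:400,200:520,::-1])
E
```

```text
0.02568251419310855
wt -3.149373147409682
0.0895 0.2
0.0885 -0.75
0.0875 -0.31
0.0865 12.76
22.3917
tray [461.7 135.9 117.3  52.6   5.3]
tom [458.2 134.9  24.1  22.9  41.3]
```

View pics/s4.png

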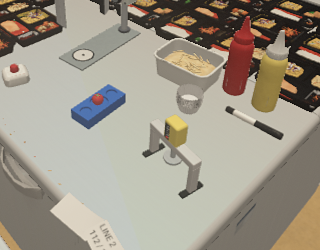

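The gauge is upright on its own, back at its start place, and the tray and tomato are undisturbed. Next is the tray.

```bash
python3 - <<'E'
from h import *
R=down(95.3)
reach([.4617,.135,.14],R); move_l([.4617,.135,.03],.1); move_l([.4617,.135,.006],.04)
hold(.2);f0=get_contact_force();print(f0); close_gripper(); hold(.2); print(get_finger_gap(),get_grip_force(),get_contact_force()-f0,get_ee_pos())
c=camera_params("wrist");p,d=capture("wrist");np.savez("w6.npz",p=p,d=d,T=c["T"],K=c["intrinsics"])
move_l([.4617,.135,.03],.03); move_l([.4617,.135,.102],.06); hold(.3); print(get_contact_force()-f0,get_time_s(),get_ee_pos())
p,d=capture("top");np.savez("top6.npz",p=p,d=d)
a=cv2.resize(p[150:290,250:450,::-1],(560,392))
c=camera_params("wrist");w,d=capture("wrist");np.savez("w7.npz",p=w,d=d,T=c["T"],K=c["intrinsics"])
w=cv2.resize(w[...,::-1],None,fx=.3,fy=.3)
cv2.imwrite("pics/c6.png",np.hstack([a,np.vstack([w,np.zeros((392-w.shape[0],w.shape[1],3),np.uint8)])]))
E
```

```text
[0.11704705 0.82337619 0.02643137]
0.054009859553980806 29.99996468424797 [-0.33090359 -1.87596769  0.38844388] [0.46168144 0.13496529 0.00597696]
[-0.96067067 -0.40135332 -2.30310282] 29.875 [0.46163577 0.13497881 0.101884  ]
```

View pics/c6.png

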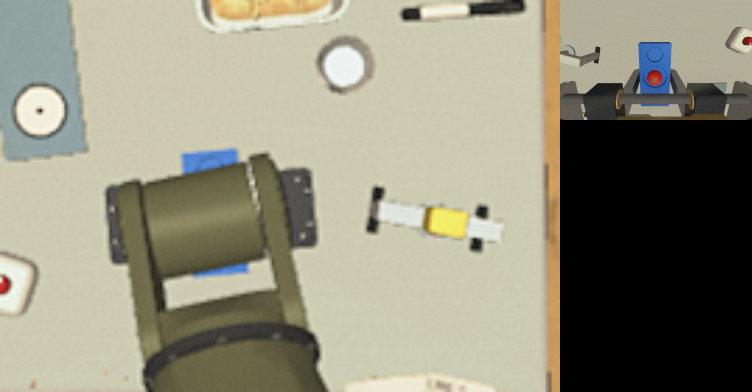

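The tray is gripped (54.0 mm gap) and lifted, with the tomato in its pocket; both tray ends show in the top view. I'll use the known grip position to check the camera bias.

```bash
python3 - <<'E'
from h import *
f=np.load("top6.npz");p=f["p"];c=camera_params("top")
m=crop(mask(p,"blue"),310,345,195,255)
cs=[q for q in cv2.findContours(m.astype(np.uint8),cv2.RETR_EXTERNAL,cv2.CHAIN_APPROX_NONE)[0]]
q=np.array([ray(c,x[0],.1219)[:2] for k in cs if len(k)>15 for x in k])*1000
print("top: tray",cv2.minAreaRect(q.astype(np.float32)),"TCP 461.6,135")
w=crop(p.min(2)>205,250,280,178,202);(u,v),ax,_=cv2.fitEllipse(biggest(w));print("mark top",ray(c,(u,v),.006),ax)
for n,z in(("w6.npz",.026),("w7.npz",.122)):
    f=np.load(n);p=f["p"];cw=dict(T=f["T"],intrinsics=f["K"]);b=biggest(mask(p,"blue"));print(n,cv2.boundingRect(b))
    # midline across the far half of the tray (in front of the fingers), left and right edges row by row
    x0,y0,ww,hh=cv2.boundingRect(b);mb=mask(p,"blue")
    for v in range(y0+10,y0+60,16):
        u=np.nonzero(mb[v,x0:x0+ww])[0]+x0;a,e=ray(cw,(u[0],v),z),ray(cw,(u[-1]+1,v),z);R=down(95.3)
        print(" ",v,np.round(((a+e)/2-[.4617,.135,0])@R*1000,1)[:2],round(np.linalg.norm(a-e)*1000,1))
E
```

```text
top: tray ((461.7173767089844, 134.00611877441406), (116.06304168701172, 47.64400100708008), 5.674147605895996) TCP 461.6,135
mark top [0.56886599 0.32689764 0.006     ] (15.129605293273926, 15.461587905883789)
w6.npz (262, 142, 109, 170)
  152 [56.4  1. ] 52.6
  168 [48.6  1. ] 52.3
  184 [40.6  1. ] 53.0
  200 [32.4  1. ] 52.6
w7.npz (262, 142, 109, 170)
  152 [56.5  1. ] 52.6
  168 [48.7  1. ] 52.3
  184 [40.7  1.1] 52.9
  200 [32.5  1.1] 52.6
```

```bash
python3 - <<'E'
from h import *
move_l([.569,.328,.102],.07,down(97.2)); hold(.8); print(get_time_s(),get_ee_pos(),get_finger_gap())
p,d=capture("top");c=camera_params("top");m=crop(mask(p,"blue"),240,300,140,225)
q=np.array([ray(c,x[0],.122)[:2] for k in cv2.findContours(m.astype(np.uint8),cv2.RETR_EXTERNAL,cv2.CHAIN_APPROX_NONE)[0] if len(k)>12 for x in k])*1000
print("tray",cv2.minAreaRect(q.astype(np.float32)))
w,_=capture("wrist");s,_=capture("scene")
cv2.imwrite("pics/c8.png",np.vstack([np.hstack([cv2.resize(w,(400,250)),cv2.resize(p,(400,250))]),np.pad(cv2.resize(s[110:270,180:436],(480,300)),((0,0),(0,320),(0,0)))])[...,::-1])
print(get_contact_force(),get_ee_rot().round(3).tolist())
E
```

```text
34.0833 [0.56898196 0.32800134 0.10197875] 0.053523355246492946
tray ((625.0780639648438, 313.804931640625), (13.805234909057617, 8.23815631866455), 89.77854919433594)
[-0.22015963  0.14434945 -1.62328397] [[-0.992, -0.125, 0.0], [-0.125, 0.992, 0.0], [-0.0, 0.0, -1.0]]
```

View pics/c8.png

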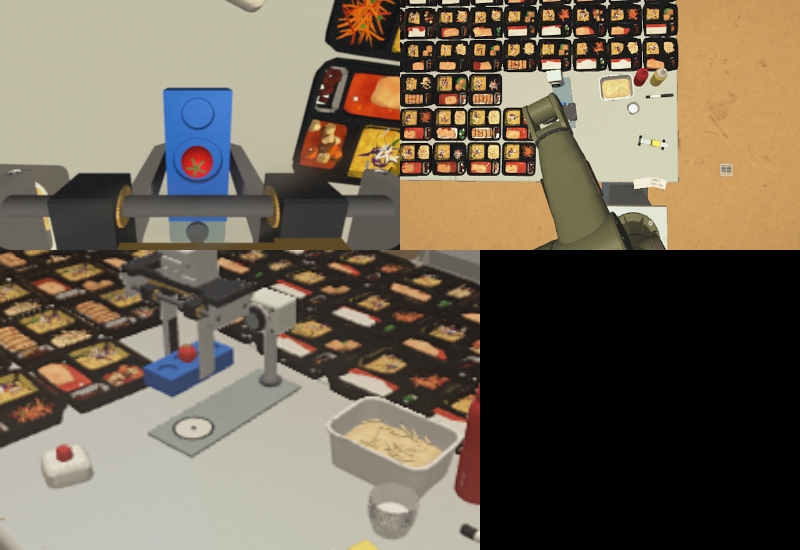

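The tray is held level. The tomato sits in its pocket, and in the scene view it is at about pixel (280,164), exactly where the view point projects (279.7,164.5). Handing in.

```bash
python3 -c "
from rig import *
print(sign_off(),get_time_s())"
```

```text
the job is handed in; nothing more can be done
the job is handed in; nothing more can be done
```

The job is handed in: I stood the gauge astride the tray with its foot on the tomato, then put it back upright about 22 cm from the tray; the tray is now held level over the round mark at lens height, with the tomato still in its pocket.

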